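Re-tile the hot-ware rest on the lab bench

ROBOT

A 6-joint arm with a two-finger parallel gripper is mounted at the origin on the work surface. World frame = base frame: x ahead of the robot, y to its left, z up, the work surface at z = 0. Lengths are in m, angles in rad, forces in N, time in s.
With the tool pointing down it reaches from about 0.325 to 0.775 m from the base axis. Payload 5.5 kg.
Tool frame: the origin (TCP) lies midway between the tips of the shut fingers; the grasp point (between the pads) lies 19 mm behind it; y points along the fingers, z is the direction in which the jaws open and shut, and the axes are right-handed (so a half turn about y gives the same grasp; the last joint's range is limited). The gripper opens to 85 mm and grips with 20 to 120 N. Pads are 22 mm wide; open, the fingers measure 114 mm over their backs; the gripper's body (76 mm by 85 mm) begins 54 mm behind the grasp point. The pads swing forward as they close: fully open they stand 13 mm farther back than shut.
Start: joints at [1.212, 0.091, 1.231, -0, 1.82, -0.057], TCP at [0.178, 0.573, 0.231] pointing down, gripper open.
Joint ranges: [-2.87, 2.87], [-0.86, 2.18], [0.17, 2.46], [-1.51, 4.65], [0.06, 2.69], [-2.65, 2.65]. Speed limits (rad/s): [2.57, 2.57, 3.01, 3.14, 3.14, 3.14].

INTERFACE

Orientations are given as a 3x3 rotation matrix whose columns are the frame's x, y, z axes.
In Python, from cell import manip gives the robot as it stands. The module is installed in compiled form; this text tells all that it offers.
- The arm moves only by the tool send_rows, never from a script. Its argument "rows" is text: rows parted by semicolons, each of 4 numbers parted by spaces: the shift along the world's x, y, z in mm, then the turn about the world's z in rad. A call has 1 to 8 rows; each row shifts and turns the pose as measured when the row begins; what a row does not reach is not made up. A row lasts 1/8 s, in which the tool goes at most 62.5 mm and 10.7 degrees, less where a joint would pass 70% of its speed; a pose out of reach is approached as far as the arm can. A call is refused whole if a number of a shift passes 62.5 or a number of a turn 0.188, either way. A call with a gripper value outside its range is refused whole. "jaw" is the opening, from -1 (shut) to 1 (fully open), so that 0 is half open, set as the call begins (left out, the last holds). The fingers move at their own pace and stop on an object; "force" is the grip in N (left out, the last holds). Time passes only in rows, so rows that do not move let the fingers close. It gives the time, the measured TCP pose, the force and the opening at its end, in the units of the state.
- manip.sense(): the state, without advancing time (a new reading comes with each control period).
- manip.read_camera(name): name is "side" or "top" or "wrist"; returns a dict with "pixels" (480x640x3 uint8, blue, green, red), "range_z" (480x640 float32, m along the optical axis (not along the pixel's ray), 0 where there is no reading), "fx", "fy", "cx", "cy" (pixels), "R" (3x3) and "t" (3): a world point X has camera coordinates R X + t; the wrist camera has in their place "tool_from_camera" (4x4, takes a point from camera to tool coordinates, whose origin is the TCP and whose axes are the tool frame's). Camera axes: x right, y down, z forward; pixel columns grow to the right and rows downward; lengths in m; the calibration is good to about 2 mm. A picture is of the moment at which its call begins: read the wrist's pose just before it.
- manip.sign_off(): hands the job in, once; it reports no verdict.
Trained networks look in the newest picture that a camera, given by its name, has taken for a name from the list of things; names that differ only in an ending like _2 or _b are one class to them, and where a whole thing is asked for, a point or a joint stands for the part that bears it (a point fixed in the world has none). Each returns a list of dicts, best first, with "confidence" (0 to 1); they miss things now and then, are a little off and sometimes report something else, mostly with a low value. They report only what shows in the picture. A call takes as long as a camera call. They do not tell look-alikes from the thing itself.
- manip.outline_of(camera, name): "mask" (480x640 bool, what is visible of it) and "bbox" ([centre column, centre row, width, height] in pixels, round what is visible of it).
The state is a dict: "time_s": time; "qpos": joint angles; "dq": joint speeds; "tau": joint torques, N m; "ee_pos": TCP position; "tool_rot": TCP orientation; "ft_force": force on the tool from outside, world axes, zero at the start; "torque": the same for the moment, N m; "finger_gap": finger opening in m.
Only numpy, scipy, OpenCV 4.12 (cv2) and the standard library are available. Lean on these libraries where they do the work, as an engineer would, in place of code of your own. Each camera call takes 0.05 s, during which the arm holds its last target. There are 200 camera calls.

TASK

Take the scraper block and wipe all the chips of old tile off the steel rest into the tray on its end; after that, lay every loose blue tile on a bed of its own on the rest and press it down until it sits level and fully home. Put the scraper back standing on its mat, stand the white crucible on the middle of one of the seated tiles, and leave the other things on the bench where they stand.

Things in the scene. Friction and masses are not known exactly. Their poses are not given: they have to be found in the camera images.
- rest: Fixed steel rest, 100 mm (x) by 346 mm (y), flat top 30 mm above the table. Origin: centre of its underside; y runs along it towards the end with the chip tray; z up. Position and yaw vary. In its top are four square beds, 74 mm wide, in a row along y at 84 mm pitch, between 10 mm steel bars and 13 mm side rails. A tile has 7 mm play each side in a bed; one that overlaps the steel cannot go down.
- bed0 (a point): Centre of the first bed (farthest from the tray), level with the rest's top; axes as the rest's. Each bed is filled by two black rubber pads side by side along y (73 x 36 mm each), flush with the steel at first. A pad yields down by up to 6 mm against a steady drag of 6 N and stays where it was pressed (no spring): about 12 N for a tile pressed at its middle.
- bed1 (a point): Centre of the second bed, level with the rest's top. A 9 mm tile laid on a bed stands 9 mm above the steel, and 3 mm above it when fully home. Pressing hard on bare pads sinks them, so wipe without pressing.
- bed2 (a point): Centre of the third bed, level with the rest's top.
- bed3 (a point): Centre of the fourth bed (nearest the tray), level with the rest's top.
- tray (a point): Middle of the floor (4 mm above the table) of the open aluminium chip tray fixed to the rest's +y end: 150 mm (x) by 90 mm (y), walls 3 mm thick, side walls 22 mm high, end wall 36 mm high, open towards the rest, whose top edge is 26 mm above this floor.
- scraper: loose scraper block, 0.25 kg: a grey foot 124 mm (x, its wiping width) by 40 mm (y) by 20 mm high, with a pale wooden grip on its middle 62 mm (x) by 24 mm (y), reaching up to 58 mm. Origin: centre of the underside; z up. To be held across the 24 mm and pushed along its y. At the start it stands on the mat.
- mat: fixed black rubber mat for the scraper, 160 mm (x) by 75 mm (y), 3 mm thick, on the table. Origin: centre of the underside.
- tile0: loose flat blue glazed tile, 60 x 60 x 9 mm, about 75 g, lying on the table at the start (three or four of the four tiles are there in a run). Origin: its centre; z is normal to its face; both faces are alike.
- tile1: loose flat blue glazed tile, 60 x 60 x 9 mm, about 75 g, lying on the table at the start (three or four of the four tiles are there in a run). Origin: its centre; z is normal to its face; both faces are alike.
- tile2: loose flat blue glazed tile, 60 x 60 x 9 mm, about 75 g, lying on the table at the start (three or four of the four tiles are there in a run). Origin: its centre; z is normal to its face; both faces are alike.
- tile3: loose flat blue glazed tile, 60 x 60 x 9 mm, about 75 g, lying on the table at the start (three or four of the four tiles are there in a run). Origin: its centre; z is normal to its face; both faces are alike.
- chip0: loose white chip of old tile, 18 (x) x 14 (y) x 7 mm (z), 12 g, on top of the rest at the start (three to five of the chips are there in a run). Origin: its centre.
- chip1: loose white chip of old tile, 18 (x) x 14 (y) x 7 mm (z), 12 g, on top of the rest at the start (three to five of the chips are there in a run). Origin: its centre.
- chip2: loose white chip of old tile, 18 (x) x 14 (y) x 7 mm (z), 12 g, on top of the rest at the start (three to five of the chips are there in a run). Origin: its centre.
- chip3: loose white chip of old tile, 18 (x) x 14 (y) x 7 mm (z), 12 g, on top of the rest at the start (three to five of the chips are there in a run). Origin: its centre.
- chip4: loose white chip of old tile, 18 (x) x 14 (y) x 7 mm (z), 12 g, on top of the rest at the start (three to five of the chips are there in a run). Origin: its centre.
- crucible: loose white porcelain crucible, an open, slightly tapered round cup, 56 mm across its rim, 40 mm high, wall 4 mm, 0.12 kg, standing upright on the table at the start. Origin: centre of the underside.
- beaker: bystander: small glass beaker, 52 mm across, 65 mm high. Origin: centre of the underside.
- jar: bystander: small white jar, 42 mm across, 55 mm high. Origin: centre of the underside.
- dish: bystander: glass dish, 90 mm across, 20 mm high. Origin: centre of the underside.
- weight: bystander: brass weight, 34 mm across, 48 mm high. Origin: centre of the underside.
Not all that is in view belongs to the job. What is shaped like the tile3 but brown or red is not meant.

How it is judged:
On the way, in this order (a step that is already met when the one before it is completed fails the run):
1. the held scraper is set to the top of the rest (z of scraper in the frame of rest between 0.026 and 0.038 m and y of scraper in the frame of rest between -0.215 and 0.195 m and x of scraper in the frame of rest between -0.05 and 0.05 m and contact force between the fingers and scraper above 1 N), for 0.1 s.
2. every chip lies in the tray (y of chip0 in the frame of rest between 0.174 and 0.263 m and x of chip0 in the frame of rest between -0.074 and 0.074 m and z of each of chip0, chip1, chip2, chip3, chip4 in the frame of rest below 0.028 m and y of chip1 in the frame of rest between 0.174 and 0.263 m and x of chip1 in the frame of rest between -0.074 and 0.074 m and y of chip2 in the frame of rest between 0.174 and 0.263 m and x of chip2 in the frame of rest between -0.074 and 0.074 m and y of chip3 in the frame of rest between 0.174 and 0.263 m and x of chip3 in the frame of rest between -0.074 and 0.074 m and y of chip4 in the frame of rest between 0.174 and 0.263 m and x of chip4 in the frame of rest between -0.074 and 0.074 m), for 0.2 s.
3. a first tile is pressed home (only after the chips are gone) ((((horizontal distance between tile0 and bed0 below 0.011 m or horizontal distance between tile0 and bed1 below 0.011 m or horizontal distance between tile0 and bed2 below 0.011 m or horizontal distance between tile0 and bed3 below 0.011 m) and z of tile0 in the frame of rest between 0.025 and 0.0302 m and angle between the z axis of tile0 and the z axis of rest, either way round below 0.045 rad) or ((horizontal distance between tile1 and bed0 below 0.011 m or horizontal distance between tile1 and bed1 below 0.011 m or horizontal distance between tile1 and bed2 below 0.011 m or horizontal distance between tile1 and bed3 below 0.011 m) and z of tile1 in the frame of rest between 0.025 and 0.0302 m and angle between the z axis of tile1 and the z axis of rest, either way round below 0.045 rad) or ((horizontal distance between tile2 and bed0 below 0.011 m or horizontal distance between tile2 and bed1 below 0.011 m or horizontal distance between tile2 and bed2 below 0.011 m or horizontal distance between tile2 and bed3 below 0.011 m) and z of tile2 in the frame of rest between 0.025 and 0.0302 m and angle between the z axis of tile2 and the z axis of rest, either way round below 0.045 rad) or ((horizontal distance between tile3 and bed0 below 0.011 m or horizontal distance between tile3 and bed1 below 0.011 m or horizontal distance between tile3 and bed2 below 0.011 m or horizontal distance between tile3 and bed3 below 0.011 m) and z of tile3 in the frame of rest between 0.025 and 0.0302 m and angle between the z axis of tile3 and the z axis of rest, either way round below 0.045 rad))), for 0.2 s.
At the end, for the whole second after the job is handed in: Each tile is centred on a bed within 11 mm, within 1.7 mm of fully home, level within 0.045 rad; each chip is in the tray; the scraper stands upright within 40 mm of the mat's centre; the crucible stands upright on a tile, within 22 mm of its centre; all at rest (all of step 2 and (horizontal distance between tile0 and bed0 below 0.011 m or horizontal distance between tile0 and bed1 below 0.011 m or horizontal distance between tile0 and bed2 below 0.011 m or horizontal distance between tile0 and bed3 below 0.011 m) and z of tile0 in the frame of rest between 0.025 and 0.0302 m and angle between the z axis of each of tile0, tile1, tile2, tile3 and the z axis of rest, either way round below 0.045 rad and (horizontal distance between tile1 and bed0 below 0.011 m or horizontal distance between tile1 and bed1 below 0.011 m or horizontal distance between tile1 and bed2 below 0.011 m or horizontal distance between tile1 and bed3 below 0.011 m) and z of tile1 in the frame of rest between 0.025 and 0.0302 m and (horizontal distance between tile2 and bed0 below 0.011 m or horizontal distance between tile2 and bed1 below 0.011 m or horizontal distance between tile2 and bed2 below 0.011 m or horizontal distance between tile2 and bed3 below 0.011 m) and z of tile2 in the frame of rest between 0.025 and 0.0302 m and (horizontal distance between tile3 and bed0 below 0.011 m or horizontal distance between tile3 and bed1 below 0.011 m or horizontal distance between tile3 and bed2 below 0.011 m or horizontal distance between tile3 and bed3 below 0.011 m) and z of tile3 in the frame of rest between 0.025 and 0.0302 m and horizontal distance between scraper and mat below 0.04 m and angle between scraper's own z axis and vertical below 0.1 rad and height (world z) of scraper below 0.008 m and (horizontal distance between crucible and tile0 below 0.022 m or horizontal distance between crucible and tile1 below 0.022 m or horizontal distance between crucible and tile2 below 0.022 m or horizontal distance between crucible and tile3 below 0.022 m) and z of crucible in the frame of rest between 0.031 and 0.0365 m and angle between crucible's own z axis and vertical below 0.06 rad and linear speed of each of tile0, tile1, tile2, tile3, chip0, chip1, chip2, chip3, chip4, scraper, crucible below 0.02 m/s); the robot touches nothing.
It fails at once if the beaker is knocked over or shoved more than 5 cm (distance of beaker from where it was at the start of the episode above 0.05 m or angle between beaker's own z axis and vertical above 0.5 rad).
It fails at once if the jar is knocked over or shoved more than 5 cm (distance of jar from where it was at the start of the episode above 0.05 m or angle between jar's own z axis and vertical above 0.5 rad).
It fails at once if the dish is knocked over or shoved more than 5 cm (distance of dish from where it was at the start of the episode above 0.05 m or angle between dish's own z axis and vertical above 0.5 rad).
It fails at once if the weight is knocked over or shoved more than 5 cm (distance of weight from where it was at the start of the episode above 0.05 m or angle between weight's own z axis and vertical above 0.5 rad).
Of tile0, tile1, tile2, tile3 only 3 to 4 are there at a start; the rules pass over those that are not, and their reading is None.
Of chip0, chip1, chip2, chip3, chip4 only 3 to 5 are there at a start; the rules pass over those that are not, and their reading is None.
At some moment in a run one of tile0, tile1, tile2, tile3 may be knocked a few centimetres aside while the robot is not near it.
Once in a run the grip may slacken for a moment while it holds something.
It also fails if it takes over 208 s, if anything falls off the work surface, if the arm or the gripper's body presses on something with over 40 N, if the wrist force passes 120 N, or if a joint passes its speed limit or range.

## Working session

There is one attempt and no reset: what is moved stays moved. The work goes in short steps, Python scripts to look and compute and a tool call to move; the robot and the scene stay as the last step left them, time stands still between calls to the robot, and variables do not carry over. Pictures are saved under pics/ and viewed, about 12 in all and at most 16, crops included, and the job is handed in when it is done.

Besides the shell and the picture viewer there is one more tool, called after "Call:" by a JSON object that holds its "method" and its "body". send_rows: Moves the arm, as the interface text tells. Its arguments: {"type":"object","properties":{"rows":{"type":"string"},"jaw":{"type":"number"},"force":{"type":"number"}},"required":["rows"]}

```bash
mkdir -p pics
cat > h.py <<'E'
import numpy as np, cv2
from cell import manip
def world(c,rc=None):
    "HxWx3 world points for fixed camera"
    z=c["range_z"]; v,u=np.mgrid[0:480,0:640]
    P=np.stack([(u-c["cx"])/c["fx"]*z,(v-c["cy"])/c["fy"]*z,z],-1)
    if "R" in c: W=(P-np.array(c["t"]))@np.array(c["R"])
    else:
        T=np.array(c["tool_from_camera"]); s=rc
        W=(P@T[:3,:3].T+T[:3,3])@np.array(s["tool_rot"]).T+np.array(s["ee_pos"])
    W[z<=0]=np.nan
    return W
def cam(n):
    s=manip.sense(); c=manip.read_camera(n); return c,world(c,s),s
E
python3 - <<'E'
from h import *
s=manip.sense(); print({k:np.round(v,3) for k,v in s.items()})
for n in("top","side"):
    c,W,_=cam(n); cv2.imwrite(f"pics/{n}0.png",c["pixels"])
    for o in("rest","scraper","mat","tile0","chip0","crucible","tray","beaker","jar","dish","weight"):
        for d in manip.outline_of(n,o)[:7]:
            m=d["mask"]; p=W[m]; p=p[~np.isnan(p[:,0])]
            if len(p)==0: continue
            zt=np.percentile(p[:,2],90); q=p[p[:,2]>zt-.004]
            r=cv2.minAreaRect((q[:,:2]*1000).astype(np.float32))
            print(n,o,round(d["confidence"],2),np.round(d["bbox"]).astype(int),"zt %.3f"%zt,"rect",np.round(r[0]),np.round(r[1]),round(r[2]))
E
```

```text
{'time_s': np.float64(0.0), 'qpos': array([ 1.212,  0.092,  1.232,  0.   ,  1.82 , -0.057]), 'dq': array([-0.001, -0.001, -0.   , -0.001, -0.001,  0.   ]), 'tau': array([ 1.0000e-03, -4.5875e+01, -4.1801e+01, -0.0000e+00,  1.2000e-02,
       -0.0000e+00]), 'ee_pos': array([0.178, 0.573, 0.23 ]), 'tool_rot': array([[ 0.955, -0.001,  0.297],
       [-0.297, -0.002,  0.955],
       [-0.   , -1.   , -0.002]]), 'ft_force': array([ 0.092,  0.102, -0.217]), 'torque': array([ 0.014,  0.001, -0.011]), 'finger_gap': np.float64(0.085)}
top rest 0.86 [316 199 164  62] zt 0.034 rect [634. -18.] [436. 139.] 84
top scraper 0.69 [182 277  27  49] zt 0.063 rect [448. 346.] [25. 62.] 82
top mat 0.66 [181 277  33  62] zt 0.008 rect [444. 349.] [ 75. 159.] 87
top tile0 0.93 [448 225  27  24] zt 0.013 rect [ 587. -387.] [59. 60.] 13
top tile0 0.8 [328 300  21  25] zt 0.013 rect [380. -53.] [57. 57.] 90
top tile0 0.76 [322 261  25  25] zt 0.014 rect [484. -35.] [58. 58.] 90
top tile0 0.75 [268 257  26  23] zt 0.013 rect [494. 116.] [59. 56.] 77
top tile0 0.7 [282 312  28  25] zt 0.013 rect [352.  74.] [59
[... 1594 characters left out ...]
 0.039 rect [627. -15.] [13. 12.] 4
side chip0 0.42 [269 252  11   4] zt 0.040 rect [624. -72.] [14. 17.] 42
side crucible 0.84 [339 233  22  22] zt 0.041 rect [ 475. -186.] [54. 55.] 47
side tray 0.6 [241 284 126 135] zt 0.033 rect [636. -20.] [439. 150.] 83
side beaker 0.87 [350 186  19  28] zt 0.065 rect [ 468. -466.] [56. 49.] 78
side jar 0.61 [237 406  30  49] zt 0.057 rect [593. 346.] [34. 37.] 28
side jar 0.37 [238 284 128 137] zt 0.033 rect [640. -21.] [440. 149.] 84
side dish 0.89 [259 200  26  19] zt 0.021 rect [ 713. -386.] [90. 90.] 59
side dish 0.33 [350 186  16  25] zt 0.065 rect [ 469. -465.] [55. 50.] 73
side weight 0.8 [160 416  28  35] zt 0.048 rect [693. 365.] [19. 20.] 64
```

Run:
```python
import cv2,numpy as np
t=cv2.imread("pics/top0.png"); s=cv2.imread("pics/side0.png")
cv2.imwrite("pics/a.png",cv2.resize(t[150:340,150:510],None,fx=2.2,fy=2.2,interpolation=2))
cv2.imwrite("pics/b.png",cv2.resize(s[170:470,130:450],None,fx=2,fy=2,interpolation=2)[:600])
```

```text
(no output)
```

View pics/a.png

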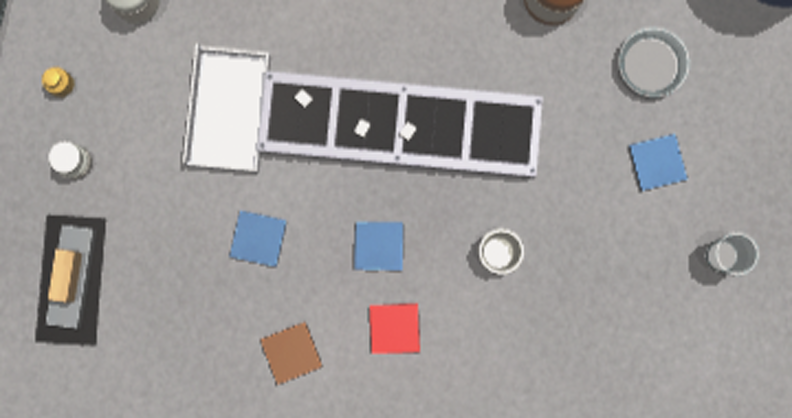

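View pics/b.png

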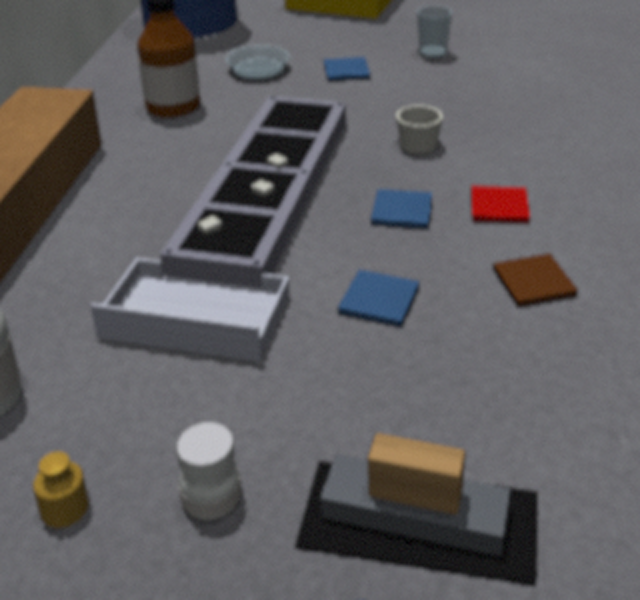

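Picture a (top) shows blue tiles at crop px (258,239), (380,246) and (658,162). The red one at (395,328) and the brown one at (291,352) are look-alikes, which I leave alone. Three chips lie on the rest at (304,98), (362,127) and (408,130). The scraper is on the mat at (68,278) and the crucible at (500,251). Picture b (side) agrees.

```bash
cat >> h.py <<'E'
def rect(p):
    r=cv2.minAreaRect((p[:,:2]*1000).astype(np.float32)); b=cv2.boxPoints(r)
    e=[b[1]-b[0],b[2]-b[1]]; l=max(e,key=np.linalg.norm); a=np.degrees(np.arctan2(l[1],l[0]))%180
    return np.round(r[0],1),np.round(sorted(r[1]),1),round(a,1)
def beds(c,W):
    g=c["pixels"].max(2); m=(g<90)&(W[...,2]>.022)&(W[...,2]<.045)&(np.abs(W[...,1]+.02)<.25)&(np.abs(W[...,0]-.64)<.12)
    m=cv2.morphologyEx(m.astype(np.uint8),cv2.MORPH_OPEN,np.ones((3,3)))
    return m>0
E
python3 - <<'E'
from h import *
for n in("top","side"):
    c,W,_=cam(n); m=beds(c,W); print(n,"beds",m.sum(),rect(W[m]))
    k,lab,st,ce=cv2.connectedComponentsWithStats(m.astype(np.uint8))
    for i in range(1,k):
        if st[i,4]>100: print(rect(W[lab==i]))
    m=(np.abs(W[...,0]-.448)<.06)&(np.abs(W[...,1]-.346)<.09)
    for lo,hi in((.05,.08),(.015,.03),(.003,.012)):
        q=W[m&(W[...,2]>lo)&(W[...,2]<hi)]; print(lo,rect(q))
E
```

```text
top beds 2444 (array([636.3, -63.7]), array([ 71.2, 323.7]), np.float32(84.3))
(array([648.9,  61.8]), array([70.6, 71.5]), np.float32(84.2))
(array([641.1, -21.7]), array([69.8, 71.6]), np.float32(84.5))
(array([ 631.7, -105.3]), array([70.2, 71.8]), np.float32(84.0))
(array([ 623.8, -188.9]), array([70.2, 72.7]), np.float32(85.5))
0.05 (array([448.1, 346.1]), array([26. , 61.7]), np.float32(171.6))
0.015 (array([448.1, 346.4]), array([ 41.9, 122.5]), np.float32(172.2))
0.003 (array([448.9, 346.2]), array([118.3, 180. ]), np.float32(89.7))
side beds 2588 (array([640.2, -13.9]), array([145.2, 427. ]), np.float32(84.0))
(array([ 621.6, -190.3]), array([71.8, 72.5]), np.float32(84.6))
(array([ 630.3, -105.3]), array([71.4, 73.4]), np.float32(84.4))
(array([639.6, -21.8]), array([73.4, 74.5]), np.float32(83.4))
(array([648. ,  60.9]), array([73.4, 74.2]), np.float32(84.1))
(array([680.6, 193.8]), array([  5.5, 108.6]), np.float32(174.0))
0.05 (array([448.6, 345.6]), array([25.7, 62.2]), np.float32(171.0))
0.015 (array([448.3, 345.4]), array([ 42.4, 123.3]), np.float32(171.7))
0.003 (array([447.6, 340.3]), array([120. , 164.1]), np.float32(89.5))
```

Call:
{"method": "send_rows", "body": {"rows": "45 -38 0 0.08;45 -38 0 0.08;45 -38 -10 0;45 -38 -10 0;45 -38 -10 0;45 -38 -10 0;0 0 -10 0;0 0 0 0", "jaw": 0.6, "force": 60}}

```text
time_s: 2.3
ee_pos: [0.4541, 0.3374, 0.1795]
tool_rot: [[0.991, 0.001, 0.133], [-0.133, 0.002, 0.991], [0.001, -1.0, 0.002]]
ft_force: [-0.2, 0.3, -0.0]
finger_gap: 0.0685
```

Call:
{"method": "send_rows", "body": {"rows": "-5 9 -40 0;0 0 -40 0;0 0 -40 0;0 0 -20 0;0 0 -8 0;0 0 0 0"}}

```text
time_s: 3.05
ee_pos: [0.4438, 0.3549, 0.0329]
tool_rot: [[0.993, 0.006, 0.121], [-0.121, 0.008, 0.993], [0.005, -1.0, 0.009]]
ft_force: [-0.4, -1.0, 1.0]
finger_gap: 0.0685
```

Call:
{"method": "send_rows", "body": {"rows": "4 -8 0 0;0 0 0 0;0 0 0 0"}}

```text
time_s: 3.42
ee_pos: [0.4495, 0.3478, 0.0367]
tool_rot: [[0.993, 0.011, 0.121], [-0.121, 0.011, 0.993], [0.01, -1.0, 0.012]]
ft_force: [0.1, -0.3, 0.7]
finger_gap: 0.0685
```

Run:
```python
from h import *
s=manip.sense(); print(s["time_s"],s["ee_pos"],s["dq"],s["ft_force"])
```

```text
3.425 [0.44948887 0.34776376 0.03667471] [-0.00696254 -0.00526714 -0.00583969 -0.00377411  0.00151389 -0.00055157] [ 0.09625497 -0.31366754  0.71837996]
```

Call:
{"method": "send_rows", "body": {"rows": "-1 -1 -8 0;0 0 0 0;0 0 0 0"}}

```text
time_s: 3.8
ee_pos: [0.4487, 0.3466, 0.0285]
tool_rot: [[0.993, 0.011, 0.121], [-0.121, 0.012, 0.993], [0.01, -1.0, 0.013]]
ft_force: [-0.4, -0.5, 0.7]
finger_gap: 0.0687
```

Call:
{"method": "send_rows", "body": {"rows": "0 0 0 0;0 0 0 0;0 0 0 0;0 0 0 0;0 0 0 0;0 0 0 0", "jaw": -1}}

```text
time_s: 4.55
ee_pos: [0.4488, 0.3468, 0.0287]
tool_rot: [[0.993, 0.012, 0.121], [-0.121, 0.012, 0.993], [0.01, -1.0, 0.013]]
ft_force: [0.4, 0.6, 0.9]
finger_gap: 0.0232
```

Call:
{"method": "send_rows", "body": {"rows": "0 0 30 0;0 0 40 0;20 -50 10 0.02;20 -50 0 0;20 -50 0 0;20 -50 0 0;20 -50 0 0;0 0 0 0"}}

```text
time_s: 5.55
ee_pos: [0.5466, 0.0883, 0.1038]
tool_rot: [[0.995, 0.001, 0.097], [-0.097, 0.007, 0.995], [0.001, -1.0, 0.007]]
ft_force: [0.2, 0.7, -3.9]
finger_gap: 0.0233
```

Call:
{"method": "send_rows", "body": {"rows": "20 -50 0 0;20 -50 0 0;20 -50 0 0;10 -30 0 0;0 0 0 0;0 0 0 0;0 0 0 0"}}

```text
time_s: 6.42
ee_pos: [0.6153, -0.0898, 0.0981]
tool_rot: [[0.996, -0.008, 0.091], [-0.091, 0.013, 0.996], [-0.009, -1.0, 0.012]]
ft_force: [0.5, 0.8, -4.0]
finger_gap: 0.0232
```

Call:
{"method": "send_rows", "body": {"rows": "7 -25 0 -0.01;6 -23 0 0;0 0 -15 0;0 0 -15 0;0 0 0 0;0 0 0 0;0 0 0 0"}}

```text
time_s: 7.3
ee_pos: [0.6284, -0.138, 0.0656]
tool_rot: [[0.995, -0.009, 0.098], [-0.098, 0.014, 0.995], [-0.01, -1.0, 0.013]]
ft_force: [-1.4, -0.2, -3.1]
finger_gap: 0.0235
```

Call:
{"method": "send_rows", "body": {"rows": "0 0 -5 0;0 0 -2 0;0 0 0 0;0 0 0 0"}}

```text
time_s: 7.8
ee_pos: [0.6289, -0.1377, 0.0593]
tool_rot: [[0.995, -0.007, 0.097], [-0.097, 0.014, 0.995], [-0.009, -1.0, 0.013]]
ft_force: [-0.1, 0.5, -4.0]
finger_gap: 0.0234
```

Run:
```python
from h import *
c,W,_=cam("side"); cv2.imwrite("pics/c.png",cv2.resize(c["pixels"][200:360,160:340],None,fx=4,fy=3.7,interpolation=2)); print(manip.sense()["ee_pos"],manip.sense()["ft_force"])
```

```text
[ 0.62891118 -0.13772197  0.05932358] [-0.06634755  0.18559876 -4.04358762]
```

View pics/c.png

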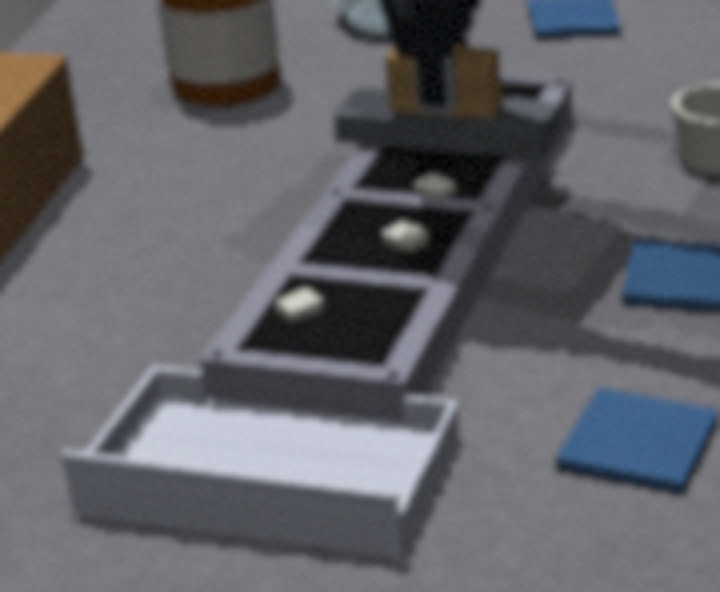

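The chips sit at crop px (435,185), (403,235) and (300,300). The scraper is level just above the rest at (450,120), behind all of them. Lowering to light contact, then pushing.

Call:
{"method": "send_rows", "body": {"rows": "0 0 -2 0;0 0 -1 0;0 0 0 0"}}

```text
time_s: 8.22
ee_pos: [0.6291, -0.1378, 0.0566]
tool_rot: [[0.995, -0.007, 0.097], [-0.097, 0.014, 0.995], [-0.008, -1.0, 0.013]]
ft_force: [-0.2, 0.1, -2.6]
finger_gap: 0.0232
```

Call:
{"method": "send_rows", "body": {"rows": "1 8 0 0;1 8 0 0;1 8 0 0;1 8 0 0;1 8 0 0;1 8 0 0;1 8 0 0;0 0 0 0"}}

```text
time_s: 9.22
ee_pos: [0.6367, -0.0769, 0.0565]
tool_rot: [[0.995, -0.006, 0.096], [-0.096, 0.014, 0.995], [-0.008, -1.0, 0.013]]
ft_force: [-1.2, -1.0, -3.2]
finger_gap: 0.0233
```

Call:
{"method": "send_rows", "body": {"rows": "1 11 0 0;1 11 0 0;1 11 0 0;1 11 0 0;1 11 0 0;1 11 0 0;1 11 0 0;0 0 0 0"}}

```text
time_s: 10.22
ee_pos: [0.6441, 0.006, 0.0566]
tool_rot: [[0.995, -0.006, 0.096], [-0.096, 0.014, 0.995], [-0.008, -1.0, 0.013]]
ft_force: [-0.4, -0.0, -1.6]
finger_gap: 0.0229
```

Call:
{"method": "send_rows", "body": {"rows": "1 11 0 0;1 11 0 0;1 11 0 0;1 11 0 0;1 11 0 0;1 11 0 0;0 0 0 0"}}

```text
time_s: 11.1
ee_pos: [0.6505, 0.0767, 0.0566]
tool_rot: [[0.995, -0.006, 0.096], [-0.096, 0.014, 0.995], [-0.008, -1.0, 0.014]]
ft_force: [-1.2, -0.2, -2.3]
finger_gap: 0.023
```

Call:
{"method": "send_rows", "body": {"rows": "1 8 0 0;1 8 0 0;1 8 0 0;0 7 0 0;0 5 0 0;0 0 0 0;0 0 0 0"}}

```text
time_s: 11.98
ee_pos: [0.6537, 0.1148, 0.0566]
tool_rot: [[0.995, -0.006, 0.097], [-0.096, 0.014, 0.995], [-0.008, -1.0, 0.013]]
ft_force: [-0.1, 0.2, -2.4]
finger_gap: 0.0229
```

Call:
{"method": "send_rows", "body": {"rows": "0 -15 6 0;-4 -25 30 0;-5 -50 30 0;-5 -50 0 0;0 -40 0 0;0 0 0 0"}}

```text
time_s: 12.72
ee_pos: [0.6374, -0.0773, 0.1268]
tool_rot: [[0.995, -0.005, 0.099], [-0.099, 0.009, 0.995], [-0.006, -1.0, 0.009]]
ft_force: [1.1, 0.2, -3.1]
finger_gap: 0.0232
```

Run:
```python
from h import *
c,W,_=cam("side"); cv2.imwrite("pics/d.png",cv2.resize(c["pixels"][200:360,160:340],None,fx=4,fy=3.7,interpolation=2)); s=manip.sense();print(s["time_s"],s["ee_pos"],s["finger_gap"])
```

```text
12.775 [ 0.63748394 -0.07571671  0.12665285] 0.022999794226158603
```

View pics/d.png

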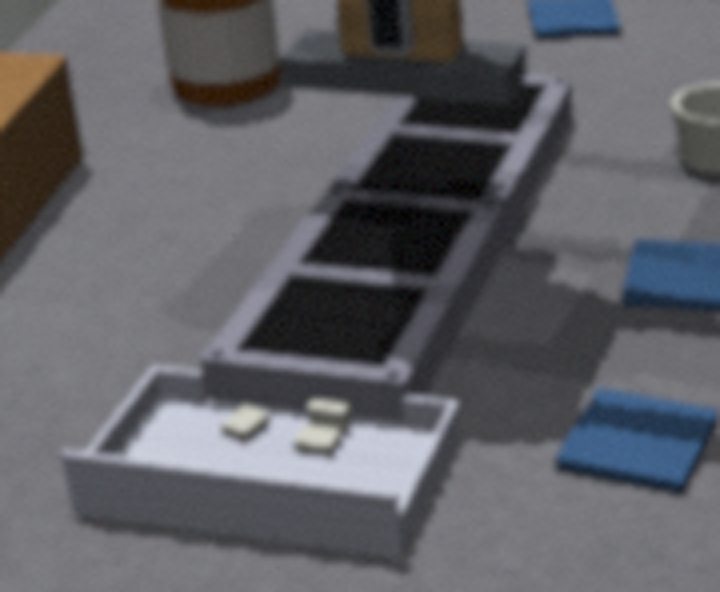

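All three chips are in the tray, at crop px (245,420), (327,408) and (318,438), and the rest is clean. Returning the scraper.

Call:
{"method": "send_rows", "body": {"rows": "-22 50 0 0;-22 50 0 0;-22 50 0 0;-22 50 0 0;-22 50 0 0;-22 50 0 0;-22 50 0 0;0 0 0 0"}}

```text
time_s: 13.78
ee_pos: [0.4742, 0.287, 0.1275]
tool_rot: [[0.996, -0.005, 0.094], [-0.094, 0.014, 0.995], [-0.006, -1.0, 0.014]]
ft_force: [0.5, -0.5, -3.1]
finger_gap: 0.0232
```

Call:
{"method": "send_rows", "body": {"rows": "-15 30 0 -0.02;-8 12 0 0;0 0 0 0;0 0 0 0;0 0 0 0"}}

```text
time_s: 14.4
ee_pos: [0.4513, 0.3277, 0.1277]
tool_rot: [[0.994, -0.004, 0.114], [-0.114, 0.012, 0.993], [-0.005, -1.0, 0.011]]
ft_force: [0.8, 1.1, -2.5]
finger_gap: 0.0232
```

Call:
{"method": "send_rows", "body": {"rows": "-4 19 -20 0;0 0 -30 0;0 0 -28 0;0 0 -12 0;0 0 -3 0;0 0 0 0;0 0 0 0"}}

```text
time_s: 15.28
ee_pos: [0.4475, 0.3489, 0.0307]
tool_rot: [[0.993, -0.003, 0.116], [-0.116, 0.014, 0.993], [-0.005, -1.0, 0.014]]
ft_force: [-0.2, 0.3, -2.4]
finger_gap: 0.0228
```

Call:
{"method": "send_rows", "body": {"rows": "0 0 -2 0;0 0 0 0;0 0 0 0"}}

```text
time_s: 15.65
ee_pos: [0.4482, 0.3493, 0.0299]
tool_rot: [[0.993, -0.001, 0.116], [-0.116, 0.015, 0.993], [-0.003, -1.0, 0.015]]
ft_force: [-0.1, -0.6, -2.4]
finger_gap: 0.0229
```

Call:
{"method": "send_rows", "body": {"rows": "0 0 0 0;0 0 0 0;0 0 0 0;0 0 20 0;0 0 40 0;0 0 30 0", "jaw": 0.6}}

```text
time_s: 16.4
ee_pos: [0.4478, 0.349, 0.124]
tool_rot: [[0.993, -0.002, 0.116], [-0.116, 0.015, 0.993], [-0.004, -1.0, 0.015]]
ft_force: [1.0, 0.3, -0.2]
finger_gap: 0.0682
```

```bash
cat >> h.py <<'E'
def blues(c,W):
    p=c["pixels"].astype(int); m=(p[...,0]-p[...,2]>50)&(p[...,0]>p[...,1]+25)
    k,lab,st,ce=cv2.connectedComponentsWithStats(cv2.morphologyEx(m.astype(np.uint8),cv2.MORPH_OPEN,np.ones((3,3))))
    for i in range(1,k):
        q=W[lab==i]; q=q[~np.isnan(q[:,0])]
        if len(q)<100: continue
        z=np.percentile(q[:,2],80); q=q[q[:,2]>z-.004]; q=q[q[:,2]<z+.004]
        if len(q)>60: print("blue px",np.round(ce[i]),len(q),"z %.4f"%z,rect(q))
E
python3 - <<'E'
from h import *
for n in("top","side","wrist"):
    c,W,s=cam(n); print(n); blues(c,W)
    q=W[(np.abs(W[...,0]-.448)<.08)&(np.abs(W[...,1]-.346)<.1)&(W[...,2]>.05)&(W[...,2]<.07)]
    if len(q): print("grip",rect(q),np.median(q[:,2]))
E
```

```text
top
blue px [537.  99.] 1942 z 0.2217 (array([ 861.2, -557.9]), array([144.8, 146.1]), np.float32(80.7))
blue px [628. 170.] 68 z -0.5414 (array([  845.7, -1248.3]), array([ 17.4, 241.7]), np.float32(0.7))
blue px [ 63. 233.] 4594 z 0.1183 (array([549.6, 619.6]), array([199.7, 238.5]), np.float32(17.3))
blue px [449. 223.] 298 z 0.0114 (array([ 587.2, -388. ]), array([58., 59.]), np.float32(103.8))
blue px [267. 258.] 280 z 0.0122 (array([495. , 115.4]), array([57.8, 58.1]), np.float32(167.0))
blue px [322. 261.] 317 z 0.0119 (array([484.5, -36.1]), array([55.1, 58. ]), np.float32(179.6))
grip (array([448. , 350.1]), array([25.6, 61.7]), np.float32(171.9)) 0.061466980599254796
side
blue px [217. 112.] 359 z 0.2228 (array([ 856.1, -550.3]), array([129.9, 139.3]), np.float32(1.2))
blue px [299. 203.] 113 z 0.0118 (array([ 595.8, -385.6]), array([37. , 61.6]), np.float32(96.8))
blue px [311. 316.] 316 z 0.0111 (array([510. , 112.3]), array([32.7, 60.9]), np.float32(86.5))
blue px [297. 476.] 271 z 0.1164 (array([486.3, 499.8]), array([10.7, 46.2]), np.float32(10.5))
grip (array([448.3, 349.4]), array([26.1, 62.3]), np.float32(173.3)) 0.0614173836088853
wrist
blue px [580. 326.] 5980 z 0.1141 (array([521.3, 510.3]), array([ 25.7, 127.4]), np.float32(8.2))
blue px [ 47. 312.] 4475 z 0.0094 (array([494.4, 115.6]), array([60.6, 60.7]), np.float32(77.2))
grip (array([447.4, 350.3]), array([24. , 61.8]), np.float32(172.8)) 0.060629521632845254
```

Call:
{"method": "send_rows", "body": {"rows": "8 -40 0 -0.05;9 -48 0 -0.05;9 -48 0 0;9 -48 -10 0;9 -40 -20 0;0 0 0 0;0 0 0 0;0 0 0 0", "jaw": 0.75, "force": 40}}

```text
time_s: 17.55
ee_pos: [0.4901, 0.1199, 0.09]
tool_rot: [[0.976, -0.003, 0.216], [-0.215, 0.016, 0.976], [-0.006, -1.0, 0.015]]
ft_force: [0.0, 0.4, -0.4]
finger_gap: 0.075
```

Run:
```python
from h import *
c,W,s=cam("wrist"); blues(c,W); cv2.imwrite("pics/e.png",c["pixels"])
print(s["ee_pos"],s["tool_rot"],s["finger_gap"],np.array(c["tool_from_camera"]))
```

```text
blue px [313. 256.] 5981 z 0.0093 (array([494.3, 115. ]), array([59.3, 59.7]), np.float32(167.8))
blue px [100. 283.] 6459 z 0.0094 (array([483.8, -36.4]), array([59.9, 60.8]), np.float32(88.9))
[0.49012884 0.11994192 0.08996337] [[ 0.97648399 -0.00304242  0.21556845]
 [-0.21549637  0.01567788  0.97637878]
 [-0.00635021 -0.99987247  0.01465357]] 0.07496208499830838 [[-8.77717030e-04  9.52783500e-01  3.03649192e-01 -7.77963039e-02]
 [ 3.14818676e-04 -3.03649030e-01  9.52783904e-01 -1.42318665e-01]
 [ 9.99999565e-01  9.31869095e-04 -3.34361151e-05  3.82894542e-04]
 [ 0.00000000e+00  0.00000000e+00  0.00000000e+00  1.00000000e+00]]
```

View pics/e.png

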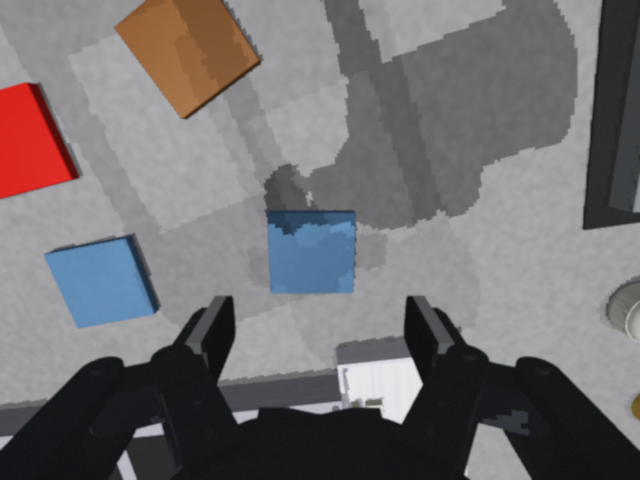

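The wrist picture shows the blue tile at px (313,256), square to the fingers. The neighbouring tile B is at (100,283), and the red and brown tiles are off to the left.

Call:
{"method": "send_rows", "body": {"rows": "4 -5 -20 0;0 0 -30 0;0 0 -25 0;0 0 -10 0;0 0 0 0;0 0 0 0"}}

```text
time_s: 18.35
ee_pos: [0.4943, 0.1168, 0.0003]
tool_rot: [[0.978, -0.002, 0.21], [-0.21, 0.016, 0.977], [-0.005, -1.0, 0.015]]
ft_force: [-1.1, 0.3, 0.3]
finger_gap: 0.0746
```

Call:
{"method": "send_rows", "body": {"rows": "0 -1 -3 0;0 0 0 0;0 0 0 0"}}

```text
time_s: 18.73
ee_pos: [0.4957, 0.116, -0.0006]
tool_rot: [[0.978, 0.002, 0.21], [-0.21, 0.016, 0.978], [-0.001, -1.0, 0.016]]
ft_force: [0.3, -0.3, 0.2]
finger_gap: 0.0746
```

Call:
{"method": "send_rows", "body": {"rows": "0 0 0 0;0 0 0 0;0 0 0 0;0 0 0 0;0 0 0 0", "jaw": -1}}

```text
time_s: 19.35
ee_pos: [0.4962, 0.116, 0.0002]
tool_rot: [[0.978, 0.003, 0.21], [-0.21, 0.016, 0.977], [-0.0, -1.0, 0.017]]
ft_force: [-0.3, 1.0, 0.8]
finger_gap: 0.0582
```

Call:
{"method": "send_rows", "body": {"rows": "0 0 20 0;0 0 40 0;38 -13 20 0.055;38 -13 0 0.055;38 -13 0 0;38 -13 0 0;0 0 0 0;0 0 0 0"}}

```text
time_s: 20.35
ee_pos: [0.6493, 0.0626, 0.0784]
tool_rot: [[0.995, -0.006, 0.097], [-0.097, 0.015, 0.995], [-0.008, -1.0, 0.015]]
ft_force: [0.5, -0.8, -0.8]
finger_gap: 0.0585
```

Call:
{"method": "send_rows", "body": {"rows": "1 -1 -20 0;0 0 -18 0;0 0 -5 0;0 0 0 0;0 0 0 0"}}

```text
time_s: 20.98
ee_pos: [0.6473, 0.063, 0.0317]
tool_rot: [[0.995, -0.008, 0.095], [-0.095, 0.016, 0.995], [-0.01, -1.0, 0.015]]
ft_force: [-1.1, 0.2, -0.4]
finger_gap: 0.0583
```

Call:
{"method": "send_rows", "body": {"rows": "3 -1 0 0;0 0 -1 0;0 0 0 0;0 0 0 0"}}

```text
time_s: 21.48
ee_pos: [0.6516, 0.0619, 0.0325]
tool_rot: [[0.995, -0.005, 0.095], [-0.095, 0.016, 0.995], [-0.007, -1.0, 0.015]]
ft_force: [-0.4, -0.1, -1.4]
finger_gap: 0.0583
```

Call:
{"method": "send_rows", "body": {"rows": "0 0 0 0;0 0 0 0;0 0 0 0;0 0 30 0;0 0 40 0;0 0 0 0;0 0 0 0", "jaw": 0.65}}

```text
time_s: 22.35
ee_pos: [0.6509, 0.0619, 0.1033]
tool_rot: [[0.995, -0.007, 0.095], [-0.095, 0.016, 0.995], [-0.008, -1.0, 0.015]]
ft_force: [-0.4, 0.0, 0.9]
finger_gap: 0.0705
```

Run:
```python
from h import *
c,W,s=cam("wrist"); blues(c,W); print(s["ee_pos"],s["tool_rot"][:,2]); m=beds(c,W)
k,lab,st,ce=cv2.connectedComponentsWithStats(m.astype(np.uint8))
for i in range(1,k):
    if st[i,4]>800: print(np.round(ce[i]),rect(W[lab==i]),np.median(W[lab==i][:,2]))
cv2.imwrite("pics/f.png",c["pixels"])
```

```text
blue px [130.  23.] 4653 z 0.0093 (array([501.6, -37. ]), array([26.7, 60.8]), np.float32(86.7))
blue px [323. 262.] 5670 z 0.0392 (array([650.2,  62. ]), array([59.1, 60.1]), np.float32(85.3))
[0.6509324  0.06187848 0.10334199] [0.09487748 0.99537733 0.01490783]
[304. 223.] (array([647.1,  61.5]), array([73.6, 73.8]), np.float32(84.3)) 0.030142847596286514
[ 61. 243.] (array([ 630.9, -106.9]), array([73.2, 75.3]), np.float32(84.1)) 0.02980639094326515
[188. 243.] (array([639.5, -22.9]), array([73.5, 73.9]), np.float32(174.4)) 0.029793573582279194
```

View pics/f.png

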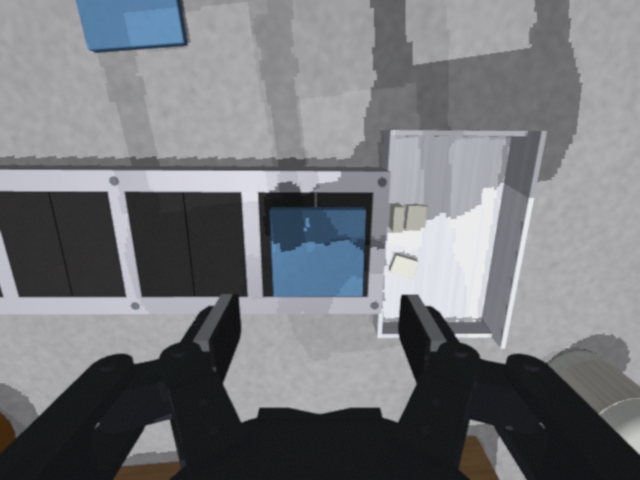

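The wrist view shows the tile in the bed nearest the tray, at px (318,252), clear of the steel. The three chips are in the tray at (398,218), (416,217) and (404,265). Pressing now.

Call:
{"method": "send_rows", "body": {"rows": "0 0 0 0;-1 0 -10 0;0 0 -20 0;0 0 -20 0;0 0 -7 0;0 0 0 0;0 0 0 0", "jaw": -1}}

```text
time_s: 23.28
ee_pos: [0.6478, 0.0618, 0.0379]
tool_rot: [[0.995, -0.013, 0.095], [-0.095, 0.015, 0.995], [-0.014, -1.0, 0.014]]
ft_force: [0.1, 0.1, 2.6]
finger_gap: 0.0
```

Call:
{"method": "send_rows", "body": {"rows": "0 0 -3 0;0 0 -3 0;0 0 -3 0"}}

```text
time_s: 23.65
ee_pos: [0.6479, 0.0618, 0.0354]
tool_rot: [[0.995, -0.011, 0.095], [-0.095, 0.015, 0.995], [-0.012, -1.0, 0.014]]
ft_force: [-6.5, -0.1, 11.3]
finger_gap: -0.0001
```

Call:
{"method": "send_rows", "body": {"rows": "0 0 -4 0;0 0 -4 0;0 0 -4 0;0 0 -4 0"}}

```text
time_s: 24.15
ee_pos: [0.6486, 0.0618, 0.033]
tool_rot: [[0.996, -0.005, 0.094], [-0.094, 0.015, 0.995], [-0.006, -1.0, 0.015]]
ft_force: [-8.0, 0.3, 16.8]
finger_gap: 0.0002
```

Call:
{"method": "send_rows", "body": {"rows": "0 0 -6 0;0 0 -7 0;0 0 -7 0"}}

```text
time_s: 24.52
ee_pos: [0.65, 0.0619, 0.0329]
tool_rot: [[0.996, 0.004, 0.093], [-0.094, 0.015, 0.996], [0.003, -1.0, 0.015]]
ft_force: [-14.1, -1.3, 27.1]
finger_gap: -0.0003
```

Call:
{"method": "send_rows", "body": {"rows": "0 0 10 0;0 0 30 0;0 0 30 0;0 0 0 0;0 0 0 0"}}

```text
time_s: 25.15
ee_pos: [0.6501, 0.0619, 0.105]
tool_rot: [[0.996, 0.006, 0.093], [-0.094, 0.015, 0.996], [0.004, -1.0, 0.016]]
ft_force: [-0.8, -0.1, -1.0]
finger_gap: 0.0001
```

```bash
cat >> h.py <<'E'
def planes(c,W):
    p=c["pixels"].astype(int); m=(p[...,0]-p[...,2]>40)&(p[...,0]>p[...,1]+15)&(np.abs(W[...,2]-.035)<.012)&(W[...,0]>.55)
    k,lab,st,ce=cv2.connectedComponentsWithStats(cv2.morphologyEx(m.astype(np.uint8),cv2.MORPH_OPEN,np.ones((3,3))))
    for i in range(1,k):
        if st[i,4]<300: continue
        q=W[lab==i]; A=np.c_[q[:,:2]-q[:,:2].mean(0),np.ones(len(q))]; f=np.linalg.lstsq(A,q[:,2],rcond=None)[0]
        print("plane",np.round(ce[i]),len(q),"slope",f[:2].round(4),"z",f[2].round(4),rect(q))
    s=(p.min(2)>130)&(np.abs(W[...,2]-.03)<.004)&(np.abs(W[...,0]-.635)<.06)&(np.abs(W[...,1]+.06)<.18); print("steel",s.sum(),np.median(W[s][:,2]))
E
python3 - <<'E'
from h import *
c,W,s=cam("wrist"); planes(c,W); blues(c,W); print(s["ee_pos"],s["tool_rot"][:,2])
E
```

```text
plane [318. 250.] 7106 slope [0.001  0.0047] z 0.0326 (array([652.4,  62.3]), array([60.6, 62.7]), np.float32(85.2))
steel 18181 0.02977307387011599
blue px [130.  23.] 4567 z 0.0093 (array([501.7, -36.9]), array([26. , 60.6]), np.float32(87.4))
blue px [313. 260.] 5097 z 0.0332 (array([652.3,  62.4]), array([59.8, 60. ]), np.float32(84.6))
blue px [348. 222.] 769 z 0.0332 (array([633. ,  82.6]), array([18. , 22.1]), np.float32(86.0))
[0.65011333 0.06190912 0.10496768] [0.09346467 0.9955015  0.01552772]
```

Call:
{"method": "send_rows", "body": {"rows": "-41 -24 0 0.07;-41 -24 0 0;-41 -24 0 0;-38 -22 0 0;0 0 -10 0;0 0 0 0;0 0 0 0", "jaw": 0.75}}

```text
time_s: 26.08
ee_pos: [0.4815, -0.0332, 0.0824]
tool_rot: [[1.0, -0.011, 0.02], [-0.02, 0.017, 1.0], [-0.011, -1.0, 0.017]]
ft_force: [0.2, -0.5, 0.7]
finger_gap: 0.0747
```

Run:
```python
from h import *
c,W,s=cam("wrist"); blues(c,W); print(s["ee_pos"],s["tool_rot"][:,2],s["finger_gap"])
```

```text
blue px [315. 262.] 5322 z 0.0093 (array([484. , -36.5]), array([59.5, 59.6]), np.float32(178.9))
blue px [480. 460.] 849 z 0.0332 (array([641.4,  84.6]), array([18.7, 38.6]), np.float32(174.0))
[ 0.48153622 -0.03320968  0.08244957] [0.02049382 0.99965277 0.01656312] 0.07473624907438588
```

Call:
{"method": "send_rows", "body": {"rows": "2 -3 -20 0;0 0 -30 0;0 0 -25 0;0 0 -6 0;0 0 0 0;0 0 0 0"}}

```text
time_s: 26.88
ee_pos: [0.4881, -0.0342, 0.0018]
tool_rot: [[1.0, -0.008, 0.016], [-0.016, 0.017, 1.0], [-0.008, -1.0, 0.017]]
ft_force: [0.4, 1.1, 0.3]
finger_gap: 0.0751
```

Call:
{"method": "send_rows", "body": {"rows": "-4 -2 -3 0;0 0 0 0;0 0 0 0"}}

```text
time_s: 27.25
ee_pos: [0.4851, -0.0366, 0.0008]
tool_rot: [[1.0, -0.004, 0.016], [-0.016, 0.016, 1.0], [-0.004, -1.0, 0.016]]
ft_force: [0.5, -0.2, -0.2]
finger_gap: 0.0749
```

Call:
{"method": "send_rows", "body": {"rows": "0 0 0 0;0 0 0 0;0 0 0 0;0 0 0 0;0 0 0 0", "jaw": -1}}

```text
time_s: 27.88
ee_pos: [0.4856, -0.0367, 0.0016]
tool_rot: [[1.0, -0.003, 0.016], [-0.016, 0.016, 1.0], [-0.003, -1.0, 0.016]]
ft_force: [0.7, 0.5, 2.1]
finger_gap: 0.0581
```

Call:
{"method": "send_rows", "body": {"rows": "0 0 20 0;0 0 40 0;36 -17 20 -0.085;36 -17 0 0;36 -17 0 0;36 -17 0 0;0 0 0 0;0 0 0 0"}}

```text
time_s: 28.88
ee_pos: [0.6305, -0.1057, 0.0791]
tool_rot: [[0.995, -0.009, 0.103], [-0.103, 0.019, 0.995], [-0.011, -1.0, 0.018]]
ft_force: [0.0, 0.4, -0.8]
finger_gap: 0.0577
```

Call:
{"method": "send_rows", "body": {"rows": "2 0 -20 0;0 0 -18 0;0 0 -5 0;2 0 0 0;0 0 0 0;0 0 0 0"}}

```text
time_s: 29.62
ee_pos: [0.6324, -0.1041, 0.0333]
tool_rot: [[0.995, -0.01, 0.102], [-0.101, 0.019, 0.995], [-0.012, -1.0, 0.018]]
ft_force: [0.0, 0.1, -0.5]
finger_gap: 0.0577
```

Call:
{"method": "send_rows", "body": {"rows": "0 -2 -1 0;0 0 0 0;0 0 0 0"}}

```text
time_s: 30.0
ee_pos: [0.633, -0.1065, 0.0335]
tool_rot: [[0.995, -0.008, 0.102], [-0.102, 0.019, 0.995], [-0.01, -1.0, 0.018]]
ft_force: [-1.1, -0.1, -1.3]
finger_gap: 0.0577
```

Call:
{"method": "send_rows", "body": {"rows": "0 0 0 0;0 0 0 0;0 0 0 0;0 0 30 0;0 0 40 0;0 0 0 0;0 0 0 0", "jaw": 0.65}}

```text
time_s: 30.88
ee_pos: [0.6325, -0.1063, 0.1043]
tool_rot: [[0.995, -0.01, 0.102], [-0.101, 0.019, 0.995], [-0.012, -1.0, 0.018]]
ft_force: [-1.2, 0.2, -0.8]
finger_gap: 0.0707
```

Run:
```python
from h import *
c,W,s=cam("wrist"); planes(c,W); print(s["ee_pos"],s["tool_rot"][:,2])
m=beds(c,W); k,lab,st,ce=cv2.connectedComponentsWithStats(m.astype(np.uint8))
for i in range(1,k):
    if st[i,4]>800: print(np.round(ce[i]),rect(W[lab==i]))
```

```text
plane [317. 252.] 8151 slope [-0.0106  0.0049] z 0.0385 (array([ 634.5, -106.3]), array([63.3, 66.4]), np.float32(174.2))
plane [565. 252.] 7925 slope [-0.0011  0.0183] z 0.0323 (array([653.7,  64.8]), array([63.3, 67.4]), np.float32(84.2))
steel 24332 0.029708002401599112
[ 0.63248193 -0.10631135  0.10431905] [0.1016317  0.99465898 0.01801404]
[316. 223.] (array([ 630.4, -106. ]), array([72.9, 73. ]), np.float32(174.2))
[441. 244.] (array([639.4, -22.6]), array([73.4, 74.1]), np.float32(174.2))
[553. 215.] (array([648.3,  63.2]), array([70.5, 72.3]), np.float32(174.4))
[190. 246.] (array([ 622.4, -189.8]), array([72.6, 73.2]), np.float32(84.1))
```

Call:
{"method": "send_rows", "body": {"rows": "0 0 0 0;1 0 -10 0;0 0 -20 0;0 0 -20 0;2 0 -8 0;0 0 0 0;0 0 -3 0;0 0 -3 0", "jaw": -1}}

```text
time_s: 31.92
ee_pos: [0.6337, -0.1059, 0.0357]
tool_rot: [[0.995, -0.015, 0.102], [-0.101, 0.02, 0.995], [-0.017, -1.0, 0.018]]
ft_force: [-5.4, 1.1, 11.2]
finger_gap: 0.0
```

Call:
{"method": "send_rows", "body": {"rows": "0 0 -4 0;0 0 -4 0;0 0 -4 0;0 0 -4 0;0 0 -6 0"}}

```text
time_s: 32.55
ee_pos: [0.6352, -0.1062, 0.0329]
tool_rot: [[0.995, -0.007, 0.101], [-0.101, 0.018, 0.995], [-0.009, -1.0, 0.017]]
ft_force: [-17.5, 3.5, 31.2]
finger_gap: 0.0003
```

Call:
{"method": "send_rows", "body": {"rows": "0 0 10 0;0 0 30 0;0 0 30 0;0 0 0 0;0 0 0 0"}}

```text
time_s: 33.17
ee_pos: [0.6359, -0.1062, 0.1053]
tool_rot: [[0.995, -0.005, 0.101], [-0.101, 0.017, 0.995], [-0.006, -1.0, 0.017]]
ft_force: [-0.0, 0.3, -0.6]
finger_gap: -0.0004
```

Run:
```python
from h import *
c,W,s=cam("wrist"); planes(c,W); print(s["ee_pos"])
c,W,s=cam("top"); blues(c,W)
```

```text
plane [316. 245.] 7658 slope [-0.0042  0.0038] z 0.0326 (array([ 635.6, -106.6]), array([63. , 64.7]), np.float32(173.9))
plane [565. 247.] 7954 slope [-0.0011  0.0165] z 0.0323 (array([653.8,  64.9]), array([63.5, 67.5]), np.float32(84.8))
steel 24979 0.029717280631750262
[ 0.63585993 -0.10622658  0.10525997]
blue px [537.  99.] 1914 z 0.2218 (array([ 861. , -557.8]), array([145.4, 146.4]), np.float32(175.4))
blue px [628. 170.] 62 z -0.5419 (array([  852.1, -1247.2]), array([ 14.5, 215.9]), np.float32(179.5))
blue px [ 66. 236.] 5193 z 0.1182 (array([549.8, 619.5]), array([200.4, 238.9]), np.float32(17.1))
blue px [285. 199.] 303 z 0.0360 (array([652.5,  62.8]), array([58.5, 58.9]), np.float32(175.8))
blue px [449. 223.] 280 z 0.0116 (array([ 587.1, -387.5]), array([58.2, 58.8]), np.float32(103.4))
```

Call:
{"method": "send_rows", "body": {"rows": "-9 -56 0 0.17;-9 -56 0 0.17;-9 -56 0 0;-9 -56 0 0;-9 -45 0 0;0 0 0 0;0 0 0 0;0 0 0 0", "jaw": 0.75}}

```text
time_s: 34.28
ee_pos: [0.5856, -0.3785, 0.0926]
tool_rot: [[0.968, -0.024, -0.251], [0.252, 0.024, 0.968], [-0.017, -0.999, 0.029]]
ft_force: [-0.5, 0.4, -0.2]
finger_gap: 0.0746
```

Run:
```python
from h import *
c,W,s=cam("wrist"); blues(c,W); print(s["ee_pos"],s["tool_rot"][:,1:])
```

```text
blue px [296. 248.] 4601 z 0.0093 (array([ 586.4, -389.3]), array([59.3, 59.5]), np.float32(13.8))
blue px [626. 402.] 1582 z 0.0331 (array([ 640.1, -128.3]), array([28.5, 69.1]), np.float32(28.9))
[ 0.5855827  -0.37854331  0.09255598] [[-0.02427607 -0.25101891]
 [ 0.02385685  0.96754187]
 [-0.99942059  0.02919317]]
```

Call:
{"method": "send_rows", "body": {"rows": "1 -10 -20 0;0 0 -30 0;0 0 -25 0;0 0 -12 0;0 0 0 0;0 0 0 0"}}

```text
time_s: 35.08
ee_pos: [0.5878, -0.3863, -0.0003]
tool_rot: [[0.966, -0.025, -0.256], [0.257, 0.024, 0.966], [-0.018, -0.999, 0.029]]
ft_force: [-0.3, -0.8, 0.9]
finger_gap: 0.0746
```

Call:
{"method": "send_rows", "body": {"rows": "-1 -3 -2 0;0 0 0 0;0 0 0 0"}}

```text
time_s: 35.45
ee_pos: [0.588, -0.3906, 0.0006]
tool_rot: [[0.966, -0.021, -0.256], [0.257, 0.021, 0.966], [-0.015, -1.0, 0.026]]
ft_force: [0.5, -0.2, 0.2]
finger_gap: 0.0747
```

Call:
{"method": "send_rows", "body": {"rows": "0 0 0 0;0 0 0 0;0 0 0 0;0 0 0 0;0 0 0 0", "jaw": -1}}

```text
time_s: 36.08
ee_pos: [0.5883, -0.3909, 0.0016]
tool_rot: [[0.966, -0.02, -0.256], [0.257, 0.02, 0.966], [-0.014, -1.0, 0.024]]
ft_force: [-0.5, -1.3, 0.7]
finger_gap: 0.0575
```

Call:
{"method": "send_rows", "body": {"rows": "0 0 20 0;0 0 40 0;0 0 20 0;0 0 0 0;0 0 0 0"}}

```text
time_s: 36.7
ee_pos: [0.5874, -0.3901, 0.0844]
tool_rot: [[0.966, -0.022, -0.256], [0.257, 0.021, 0.966], [-0.015, -1.0, 0.026]]
ft_force: [-0.1, -0.3, -2.4]
finger_gap: 0.058
```

Call:
{"method": "send_rows", "body": {"rows": "7 42 0 -0.18;8 50 0 -0.18;8 50 0 0;8 48 0 0;4 8 0 0;0 0 0 0;0 0 0 0"}}

```text
time_s: 37.58
ee_pos: [0.6177, -0.1869, 0.0721]
tool_rot: [[0.993, -0.027, 0.116], [-0.115, 0.034, 0.993], [-0.031, -0.999, 0.031]]
ft_force: [-0.4, 0.1, -0.6]
finger_gap: 0.058
```

Call:
{"method": "send_rows", "body": {"rows": "6 -3 -15 0.015;0 0 -15 0;0 0 -5 0;2 0 0 0;0 0 0 0;0 0 0 0"}}

```text
time_s: 38.33
ee_pos: [0.625, -0.1935, 0.0331]
tool_rot: [[0.994, -0.03, 0.104], [-0.103, 0.034, 0.994], [-0.033, -0.999, 0.031]]
ft_force: [-0.1, 1.0, -1.1]
finger_gap: 0.0577
```

Call:
{"method": "send_rows", "body": {"rows": "-1 4 -1 0;0 0 0 0;0 0 0 0"}}

```text
time_s: 38.7
ee_pos: [0.6245, -0.189, 0.0333]
tool_rot: [[0.994, -0.028, 0.104], [-0.103, 0.033, 0.994], [-0.031, -0.999, 0.03]]
ft_force: [-0.1, -0.0, -0.8]
finger_gap: 0.0579
```

Call:
{"method": "send_rows", "body": {"rows": "0 0 0 0;0 0 0 0;0 0 0 0;0 0 30 0;0 0 40 0;0 0 0 0;0 0 0 0", "jaw": 0.65}}

```text
time_s: 39.58
ee_pos: [0.624, -0.1891, 0.1043]
tool_rot: [[0.994, -0.029, 0.104], [-0.103, 0.034, 0.994], [-0.032, -0.999, 0.031]]
ft_force: [0.2, 0.0, -1.5]
finger_gap: 0.0707
```

Run:
```python
from h import *
c,W,s=cam("wrist"); planes(c,W); print(s["ee_pos"],s["tool_rot"][:,2])
m=beds(c,W); k,lab,st,ce=cv2.connectedComponentsWithStats(m.astype(np.uint8))
for i in range(1,k):
    if st[i,4]>800: print(np.round(ce[i]),rect(W[lab==i]))
```

```text
plane [316. 255.] 7969 slope [-0.0084  0.0066] z 0.0386 (array([ 625.9, -189.4]), array([61.3, 65.2]), np.float32(172.9))
plane [438. 252.] 7480 slope [-0.0052  0.0002] z 0.0326 (array([ 635.8, -104.2]), array([64.5, 65.1]), np.float32(83.8))
plane [633. 268.] 742 slope [0.0937 0.2681] z 0.0296 (array([655.4,  32.6]), array([12.3, 57. ]), np.float32(6.7))
steel 17489 0.029715164749055542
[ 0.62397163 -0.18907216  0.10426353] [0.10414147 0.9940943  0.03051364]
[427. 220.] (array([ 631.3, -105.7]), array([73.4, 75.1]), np.float32(84.5))
[558. 245.] (array([639. , -22.4]), array([73.3, 74.6]), np.float32(84.0))
[312. 227.] (array([ 621.4, -189.4]), array([72.9, 73.9]), np.float32(84.6))
```

Call:
{"method": "send_rows", "body": {"rows": "0 0 0 0;1 0 -10 0;0 0 -20 0;0 0 -20 0;2 0 -8 0;0 0 0 0;0 0 -3 0;0 0 -3 0", "jaw": -1}}

```text
time_s: 40.62
ee_pos: [0.6251, -0.1885, 0.0355]
tool_rot: [[0.994, -0.035, 0.104], [-0.103, 0.035, 0.994], [-0.038, -0.999, 0.032]]
ft_force: [-6.0, 2.3, 11.2]
finger_gap: 0.0001
```

Call:
{"method": "send_rows", "body": {"rows": "0 0 -4 0;0 0 -4 0;0 0 -4 0;0 0 -4 0;0 0 -6 0"}}

```text
time_s: 41.25
ee_pos: [0.6258, -0.1887, 0.0329]
tool_rot: [[0.994, -0.029, 0.104], [-0.103, 0.033, 0.994], [-0.032, -0.999, 0.029]]
ft_force: [-15.5, 4.5, 31.0]
finger_gap: -0.0
```

Call:
{"method": "send_rows", "body": {"rows": "0 0 10 0;0 0 30 0;0 0 30 0;0 0 0 0;0 0 0 0"}}

```text
time_s: 41.88
ee_pos: [0.6262, -0.1886, 0.1043]
tool_rot: [[0.994, -0.028, 0.103], [-0.102, 0.032, 0.994], [-0.031, -0.999, 0.029]]
ft_force: [-0.4, 0.4, 0.0]
finger_gap: 0.0
```

Run:
```python
from h import *
c,W,s=cam("wrist"); planes(c,W); print(s["ee_pos"])
```

```text
plane [314. 248.] 7475 slope [-0.0024  0.0064] z 0.0326 (array([ 626.2, -189.6]), array([61.3, 64.5]), np.float32(173.1))
plane [437. 249.] 7596 slope [-0.0035  0.0002] z 0.0326 (array([ 635.7, -104.3]), array([64.4, 64.9]), np.float32(83.9))
plane [633. 264.] 751 slope [0.1196 0.4817] z 0.0295 (array([652.7,  32.5]), array([ 8. , 52.7]), np.float32(0.2))
steel 17576 0.029715949558193053
[ 0.62615516 -0.18861997  0.10431146]
```

Call:
{"method": "send_rows", "body": {"rows": "-40 1 10 0;-40 1 10 0;-40 1 10 0;-28 1 0 0;0 0 0 0;0 0 0 0;0 0 0 0", "jaw": 0.9}}

```text
time_s: 42.8
ee_pos: [0.4719, -0.1829, 0.1231]
tool_rot: [[0.994, -0.042, 0.103], [-0.102, 0.039, 0.994], [-0.046, -0.998, 0.034]]
ft_force: [0.1, 0.2, -0.8]
finger_gap: 0.081
```

Run:
```python
from h import *
for n in("wrist","top"):
    c,W,s=cam(n)
    for d in manip.outline_of(n,"crucible")[:2]:
        q=W[d["mask"]]; q=q[~np.isnan(q[:,0])]; zt=np.percentile(q[:,2],95); r=q[(q[:,2]>zt-.006)&(q[:,2]<zt+.004)]
        print(n,d["confidence"],np.round(d["bbox"]),zt,rect(r),np.round(cv2.minEnclosingCircle((r[:,:2]*1000).astype(np.float32))[0],1))
    if n=="wrist": print(s["ee_pos"],s["tool_rot"][:,1:],s["finger_gap"])
    cv2.imwrite("pics/g_%s.png"%n,c["pixels"])
```

```text
wrist 0.84 [310. 254.  78.  79.] 0.04013851603074081 (array([ 474.2, -185.7]), array([53.6, 55.1]), np.float32(15.2)) [ 474.3 -185.8]
[ 0.47192434 -0.18289895  0.12306728] [[-0.042111    0.10329686]
 [ 0.03862295  0.99406588]
 [-0.99836613  0.03409954]] 0.08095800928672015
top 0.61 [376. 271.  10.  15.] 0.04220245224398343 (array([ 450.8, -180.6]), array([ 5.3, 22.6]), np.float32(75.3)) [ 452.1 -181. ]
```

View pics/g_wrist.png

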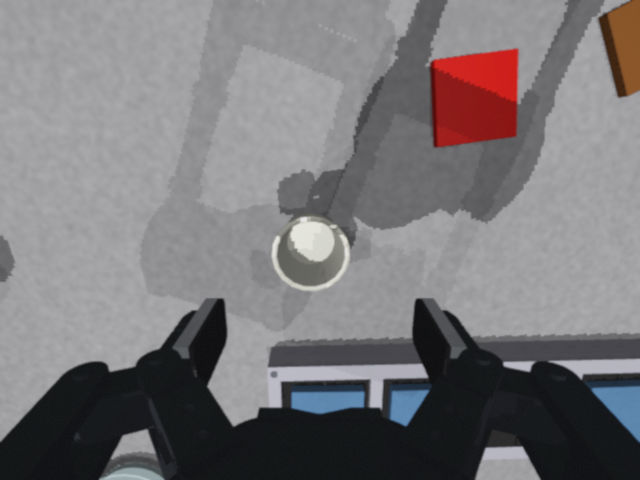

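The crucible is at px (310,254), between the open fingers, with the red look-alike at (475,100). The wrist depth shows tile tops 2.9 mm above the steel on bed0 and bed1, and 2.6–3.5 mm on bed3, against 3 mm when home.

Call:
{"method": "send_rows", "body": {"rows": "2 -3 -20 0;0 0 -30 0;2 0 -15 0;0 0 0 0;0 0 0 0", "force": 30}}

```text
time_s: 43.62
ee_pos: [0.4762, -0.1862, 0.0537]
tool_rot: [[0.994, -0.043, 0.103], [-0.101, 0.039, 0.994], [-0.047, -0.998, 0.034]]
ft_force: [-0.5, 0.5, -0.3]
finger_gap: 0.0807
```

Call:
{"method": "send_rows", "body": {"rows": "0 0 -20 0;0 0 -20 0;0 0 -4 0;0 0 0 0;0 0 0 0"}}

```text
time_s: 44.25
ee_pos: [0.4775, -0.1868, 0.0094]
tool_rot: [[0.994, -0.039, 0.103], [-0.101, 0.037, 0.994], [-0.042, -0.999, 0.033]]
ft_force: [0.5, -0.1, 0.5]
finger_gap: 0.0813
```

Call:
{"method": "send_rows", "body": {"rows": "-2 1 0 0;0 0 0 0;0 0 0 0"}}

```text
time_s: 44.62
ee_pos: [0.4762, -0.1862, 0.0109]
tool_rot: [[0.994, -0.036, 0.103], [-0.101, 0.036, 0.994], [-0.04, -0.999, 0.032]]
ft_force: [-0.1, 1.1, -0.1]
finger_gap: 0.081
```

Call:
{"method": "send_rows", "body": {"rows": "0 0 0 0;0 0 0 0;0 0 0 0;0 0 0 0;0 0 0 0;0 0 0 0", "jaw": -1}}

```text
time_s: 45.38
ee_pos: [0.4766, -0.1863, 0.0117]
tool_rot: [[0.994, -0.036, 0.103], [-0.101, 0.035, 0.994], [-0.039, -0.999, 0.031]]
ft_force: [0.6, 0.6, 0.2]
finger_gap: 0.0544
```

Call:
{"method": "send_rows", "body": {"rows": "0 0 20 0;0 0 40 0;0 0 30 0;0 0 0 0;0 0 0 0"}}

```text
time_s: 46.0
ee_pos: [0.4756, -0.1858, 0.106]
tool_rot: [[0.994, -0.036, 0.103], [-0.101, 0.036, 0.994], [-0.04, -0.999, 0.032]]
ft_force: [-0.8, 0.4, -1.3]
finger_gap: 0.0543
```

Call:
{"method": "send_rows", "body": {"rows": "40 20 0 0;40 20 0 0;40 20 0 0;37 18 0 0;0 0 0 0;0 0 0 0;0 0 0 0"}}

```text
time_s: 46.88
ee_pos: [0.6312, -0.1053, 0.0936]
tool_rot: [[0.993, -0.054, 0.106], [-0.104, 0.039, 0.994], [-0.057, -0.998, 0.033]]
ft_force: [-0.6, 0.3, -1.1]
finger_gap: 0.0544
```

Call:
{"method": "send_rows", "body": {"rows": "4 0 -15 0;0 0 -18 0;0 0 -10 0;0 0 -2 0;0 0 0 0;0 0 0 0"}}

```text
time_s: 47.62
ee_pos: [0.6338, -0.1066, 0.0455]
tool_rot: [[0.993, -0.054, 0.108], [-0.106, 0.039, 0.994], [-0.058, -0.998, 0.033]]
ft_force: [-0.6, -0.2, -0.8]
finger_gap: 0.0544
```

Call:
{"method": "send_rows", "body": {"rows": "0 0 -1 0;0 0 0 0;0 0 0 0"}}

```text
time_s: 48.0
ee_pos: [0.6345, -0.1067, 0.0456]
tool_rot: [[0.993, -0.052, 0.108], [-0.106, 0.038, 0.994], [-0.056, -0.998, 0.032]]
ft_force: [-0.7, 0.5, -1.4]
finger_gap: 0.0543
```

Call:
{"method": "send_rows", "body": {"rows": "0 0 0 0;0 0 0 0;0 0 0 0;0 0 10 0;0 0 20 0;0 0 40 0;0 0 40 0;0 0 0 0", "jaw": 0.8}}

```text
time_s: 49.0
ee_pos: [0.6349, -0.1068, 0.1658]
tool_rot: [[0.993, -0.046, 0.108], [-0.106, 0.037, 0.994], [-0.05, -0.998, 0.032]]
ft_force: [0.6, -0.5, -0.8]
finger_gap: 0.0766
```

Call:
{"method": "send_rows", "body": {"rows": "-30 0 30 0;-50 0 20 0;-50 0 0 0;0 0 0 0;0 0 0 0"}}

```text
time_s: 49.62
ee_pos: [0.501, -0.1065, 0.2173]
tool_rot: [[0.993, -0.046, 0.108], [-0.106, 0.036, 0.994], [-0.049, -0.998, 0.031]]
ft_force: [0.8, 0.5, -0.2]
finger_gap: 0.0772
```

Run:
```python
from h import *
c,W,s=cam("wrist"); planes(c,W); print(s["time_s"],s["ee_pos"])
c,W,s=cam("side"); im=c["pixels"]
for n in ("crucible","scraper","jar","beaker","weight","dish"):
    for d in manip.outline_of("side",n)[:1]:
        q=W[d["mask"]]; q=q[~np.isnan(q[:,0])]; zt=np.percentile(q[:,2],95); r=q[(q[:,2]>zt-.006)&(q[:,2]<zt+.004)]
        print(n,round(d["confidence"],2),"z %.3f"%zt,rect(r))
cv2.imwrite("pics/h.png",cv2.resize(im[170:470,130:450],None,fx=2,fy=2,interpolation=2))
c,W,s=cam("top"); blues(c,W)
cv2.imwrite("pics/h2.png",cv2.resize(c["pixels"][150:340,150:510],None,fx=2.2,fy=2.2,interpolation=2))
```

```text
plane [486. 331.] 1877 slope [ 0.0042 -0.0039] z 0.0326 (array([653.4,  65.2]), array([63.4, 66.4]), np.float32(84.7))
plane [254. 341.] 2455 slope [-0.0103  0.0024] z 0.0326 (array([ 627.4, -189.9]), array([62.5, 67.3]), np.float32(173.0))
plane [306. 326.] 389 slope [-0.0096  0.0819] z 0.0321 (array([ 621. , -132.2]), array([22.1, 55.1]), np.float32(145.0))
plane [347. 324.] 310 slope [0.0009 0.0092] z 0.0327 (array([621.2, -85.8]), array([20.7, 31.2]), np.float32(175.1))
steel 6424 0.02978698572555026
49.625 [ 0.50098868 -0.10651845  0.21730886]
crucible 0.97 z 0.075 (array([ 631.8, -107.4]), array([52.3, 55.2]), np.float32(92.6))
scraper 0.68 z 0.062 (array([447.9, 349.4]), array([25.5, 61.4]), np.float32(171.9))
jar 0.8 z 0.057 (array([592.5, 345.5]), array([37.4, 37.8]), np.float32(15.7))
beaker 0.55 z 0.066 (array([ 467. , -467.7]), array([50.4, 55.7]), np.float32(70.6))
weight 0.95 z 0.048 (array([692.1, 366.2]), array([17.1, 18.7]), np.float32(41.3))
dish 0.84 z 0.022 (array([ 713.2, -384.9]), array([84.3, 91.9]), np.float32(100.4))
blue px [537.  99.] 1961 z 0.2215 (array([ 861.1, -558.1]), array([144.8, 146. ]), np.float32(132.7))
blue px [628. 170.] 68 z -0.5414 (array([  850.5, -1246.8]), array([ 14.1, 243. ]), np.float32(0.3))
blue px [ 66. 236.] 5151 z 0.1182 (array([550. , 619.2]), array([200.9, 238.8]), np.float32(17.3))
blue px [285. 200.] 296 z 0.0361 (array([652.5,  63. ]), array([57.9, 58.6]), np.float32(175.0))
```

View pics/h.png

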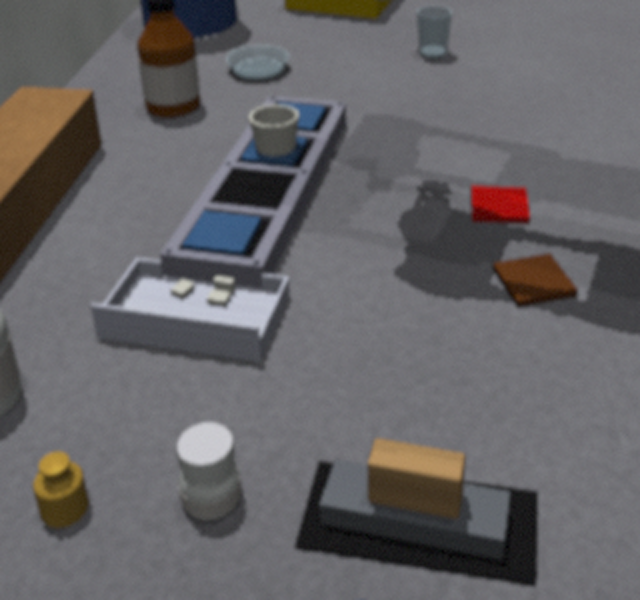

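The final side picture shows the crucible upright at (274,130) on the bed1 tile, with blue tiles at (300,115), (274,152) and (223,232). The chips are in the tray at (182,288), (223,282) and (220,297), the scraper stands on its mat at (415,490), and the bystanders are where they were.

```bash
python3 -c "
from cell import manip
print(manip.sign_off())"
```

```text
the job is handed in; nothing more can be done
None
```

I finished the job and handed it in at about 50 s of the 208 s allowed; sign-off reports no verdict. I swept the three chips into the tray and put the scraper back on its mat. I then laid the three blue tiles on bed3, bed1 and bed0, pressed each down with about 27–31 N, and stood the crucible on the bed1 tile.

**Last checks:**
- **Tiles:** all tops read about 2.9 mm above the steel (3 mm when fully home). Slopes were within about 0.01 rad, and centres within about 5 mm of the bed centres.
- **Crucible:** it looks upright and sits about 3 mm from the tile's middle.
- **Scraper:** it stands about 4 mm from the mat's centre.
- **Bystanders:** beaker, jar, dish and weight are within about 3 mm of where they started. The red and brown look-alikes were not touched.

**Disagreements and oddities:**
- The top and side cameras read heights 2–4 mm too high, so I relied on the wrist camera's heights relative to the steel.
- Two wrist readings gave steeper slopes. The bed3 tile seen at a steep angle read up to 0.018 rad, and a small visible strip of the bed1 tile beside the crucible read 0.08 rad. Direct views of both tiles, taken before the crucible was set down, read under 0.006 rad.
- The tool drifted to about 3° of tilt over the run, with no visible effect on the result.

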